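Park the red paint caddy in the yellow bay

TASK

Take the red caddy with the paint tin by its push bar and push it forward until its two front swivel castors trail straight, then steer it nose first into the yellow-taped bay and leave it parked in the middle, in line with the bay and with the castors still trailing straight. Roll it on its wheels all the way, without lifting or tipping it. The grey caddy and the blue bay are not part of the job.

Things in the scene. Friction and masses are not known exactly. Their poses are not given: they have to be found in the camera images.
- caddy: Red 4-wheel tray caddy, 0.6-0.9 kg, white tin fixed in it (top 95 mm up). Origin: on the bench under the rear axle's middle; x to the nose, z up. Tray x -30 to +140 mm (middle +55), 120 wide, rim 60 up. Black push bar across the rear: centre x -30, y 0, 135 mm up; 12 mm thick along x, 90 long, 24 high, clear above and beneath; pinch it from above, fingers closing along x. Rear wheels: no swivel.
- bay: Yellow-taped bay, a flat U of tape on the bench, 200 mm long, 156 wide. Origin: its middle, on the surface; x points inward from the open end to the closed end. Parked, the caddy points along this x with its tray's middle (55 mm ahead of the caddy's origin) over the bay's middle. A like blue bay with a green tin standing in it lies beside it, middles about 190 mm apart.
- castor_left_axle (a point): Centre of the front left swivel castor's wheel (28 mm across, 14 mm up). Its pivot is at caddy x 110, y +35 mm and the wheel lies 16 mm from it, turning freely, no stops. Trailing straight, the wheel is right behind its pivot: caddy x 94, y +35. The point's x points from wheel to pivot. About 60 mm of straight forward push makes it trail; turning the caddy on the spot swings it out.
- castor_right_axle (a point): The same for the front right castor, pivot at caddy x 110, y -35 mm: trailing straight, the wheel's centre is at caddy x 94, y -35 mm.
Things that resemble listed ones, but are neither listed nor needed, are in the scene too. What is meant by the caddy is not pink, and is the larger of those in its own colour.

How it is judged (in metres and radians):
On the way:
1. pushed forward outside the bay until both castors trail within 25 degrees of straight (distance of caddy from where it was at the start of the episode above 0.03 m and x of caddy in the frame of bay below -0.1 m and x of each of castor_left_axle, castor_right_axle in the frame of caddy below 0.0955 m), for 0.1 s.
At the end, for the whole second after the job is handed in: The red caddy stands still on its wheels in the yellow bay, nose in: its tray's middle within 20 mm of the bay's middle both lengthwise and sideways, in line with the bay within 10 degrees, both castors within 25 degrees of trailing straight (x of caddy in the frame of bay between -0.075 and -0.035 m and y of caddy in the frame of bay between -0.02 and 0.02 m and angle between the x axis of caddy and the x axis of bay, either way round below 0.175 rad and x of each of castor_left_axle, castor_right_axle in the frame of caddy below 0.0955 m and height (world z) of caddy below 0.006 m and angle between caddy's own z axis and vertical below 0.06 rad and linear speed of caddy below 0.01 m/s); the robot touches nothing.
It fails at once if the caddy is lifted (more than 15 mm) off the bench (height (world z) of caddy above 0.015 m).
It fails at once if the caddy is tipped more than 14 degrees (angle between caddy's own z axis and vertical above 0.25 rad).
It also fails if it takes over 45 s, if anything falls off the work surface, if the arm or the gripper's body presses on something with over 40 N, if the wrist force passes 120 N, or if a joint passes its speed limit or range.

ROBOT

A 6-joint arm with a two-finger parallel gripper is mounted at the origin on the work surface. World frame = base frame: x ahead of the robot, y to its left, z up, the work surface at z = 0. Lengths are in mm, angles in rad, forces in N, time in s.
With the tool pointing down it reaches from about 275 to 1000 mm from the base axis. Payload 8.4 kg.
Tool frame: the origin (TCP) lies between the finger pads; the fingertips stand 8 mm ahead of it and the grasp point (between the pads) lies 11 mm behind it (tcp_to_tips is the distance from the TCP to the fingertips, in mm); z points along the fingers, y is the line along which they close (so a half turn about z gives the same grasp; the last joint's range is limited). The gripper opens to 85 mm and grips with 20 to 120 N. Pads are 22 mm wide; open, the fingers measure 114 mm over their backs; the gripper's body (76 mm by 85 mm) begins 54 mm behind the grasp point. The pads swing forward as they close: fully open they stand 13 mm farther back than shut.
Start: joints at [-1.231, 0.353, 1.633, -0, 1.155, -0.002], TCP at [209.488, -588.849, 239.281] pointing down, gripper open.
Joint ranges: [-2.63, 2.63], [-0.92, 2.1], [0.06, 2.66], [-1.3, 4.44], [0, 2.69], [-3.02, 3.02]. Speed limits (rad/s): [2.22, 2.22, 2.79, 3.14, 3.14, 3.14].

INTERFACE

Orientations are given as [roll, pitch, yaw] about the fixed x, y, z axes, in that order (R = Rz(yaw) Ry(pitch) Rx(roll)).
In Python, from rig import * gives the robot as it stands.
- The arm moves only by the tool step_arm, never from a script. Its argument "motion" is a list of rows, each an object with "claw": the finger opening in mm, from 0 to 85.4; "delta_pos": the shift along the tool's x, y, z in mm, a list of three; "turn": the turn about the tool's z in rad. In form: [{"claw": claw, "delta_pos": [dx, dy, dz], "turn": turn}, ...]. A call has 1 to 8 rows; each row shifts and turns the commanded pose from where the row before left it, along the tool's axes as they then stand; what a row does not reach is not made up. A row lasts 1/12 s, in which the tool goes at most 41.7 mm and 7.16 degrees, less where a joint would pass 70% of its speed; a pose out of reach is approached as far as the arm can. A call is refused whole if a number of a shift passes 41.7 or a number of a turn 0.125, either way. A call with a gripper value outside its range is refused whole. The fingers move at their own pace and stop on an object; "force" is the grip in N (left out, the last holds). Time passes only in rows, so rows that do not move let the fingers close. It gives the time, the measured TCP pose, the force, the opening and the grip force at its end, in the units of the state.
- sense(): the state, without advancing time (a new reading comes with each control period).
- grab_frame(name): name is "scene" or "top" or "wrist"; returns a dict with "img" (384x512x3 uint8, red, green, blue), "vertical_fov" (degrees; the focal length in pixels is half the picture's height over the tangent of half this angle, whatever the lens; pixels are square), "cx", "cy" (the principal point, pixels), "R" (3x3) and "t" (3): a world point X has camera coordinates R X + t. Camera axes: x right, y down, z forward; pixel columns grow to the right and rows downward; lengths in mm; the calibration is good to about 2 mm. A picture is of the moment at which its call begins. There is no depth.
- sign_off(): hands the job in; it is judged then, once.
The state is a dict: "clock": time; "qpos": joint angles; "qvel": joint speeds; "joint_efforts": joint torques, N m; "eef_pos": TCP position; "tcp_rot": TCP orientation; "contact_force": force on the tool from outside, world axes, zero at the start; "wrist_torque": the same for the moment, N m; "opening": opening from 0.0 (shut) to 1.0 (fully open); "grasp_force": force on a finger pad.
Only numpy, scipy, OpenCV 4.12 (cv2) and the standard library are available. Lean on these libraries where they do the work, as an engineer would, in place of code of your own. Each camera call takes 0.05 s, during which the arm holds its last target. There are 200 camera calls.

## Working session

There is one attempt and no reset: what is moved stays moved. The work goes in short steps, Python scripts to look and compute and a tool call to move; the robot and the scene stay as the last step left them, time stands still between calls to the robot, and variables do not carry over. Pictures are saved under pics/ and viewed, at most 13 in all, crops included, and the job is handed in when it is done.

Besides the shell and the picture viewer there is one more tool, called after ">>>" as name(argument=value, ...) on one line, values as JSON. step_arm: Moves the arm, as the interface text tells. Its arguments: {"type":"object","properties":{"motion":{"type":"array","items":{"type":"object","properties":{"claw":{"type":"number"},"delta_pos":{"type":"array","items":{"type":"number"}},"turn":{"type":"number"}}}},"force":{"type":"number"}},"required":["motion"]}

```bash
ls; mkdir -p pics; python3 - <<'E'
from rig import *
import cv2,numpy as np
s=sense();print({k:np.round(v,3) for k,v in s.items()})
for n in("scene","top"):
    f=grab_frame(n);cv2.imwrite(f"pics/{n}0.png",f["img"][:,:,::-1]);np.savez(f"pics/{n}0.npz",**f)
    print(n,f["vertical_fov"],f["cx"],f["cy"],np.round(f["R"],3).tolist(),np.round(f["t"],1))
E
```

```text
pics
{'clock': np.float64(0.0), 'qpos': array([-1.231,  0.354,  1.634, -0.   ,  1.155, -0.002]), 'qvel': array([0.   , 0.   , 0.001, 0.   , 0.001, 0.002]), 'joint_efforts': array([-0.0000e+00, -6.0526e+01, -3.4207e+01, -0.0000e+00,  9.0000e-03,
       -0.0000e+00]), 'eef_pos': array([ 209.339, -588.387,  238.556]), 'tcp_rot': array([-3.14 , -0.   ,  0.342]), 'contact_force': array([ 1.452,  0.052, -0.358]), 'wrist_torque': array([ 0.012, -0.024, -0.034]), 'grasp_force': np.float64(0.0), 'opening': np.float64(1.004)}
scene 52.396392251748836 253.67634103329527 190.1593637065127 [[-0.185, 0.983, 0.018], [0.784, 0.159, -0.6], [-0.593, -0.097, -0.799]] [   6.3 -357.2 1208.1]
top 43.523356320370596 257.75393254853407 189.75014737348388 [[-0.022, -1.0, -0.012], [-0.991, 0.023, -0.129], [0.13, 0.009, -0.992]] [  96.7  471.2 1079.5]
```

View pics/scene0.png

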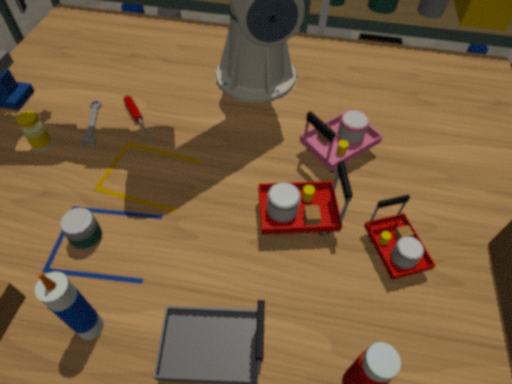

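View pics/top0.png

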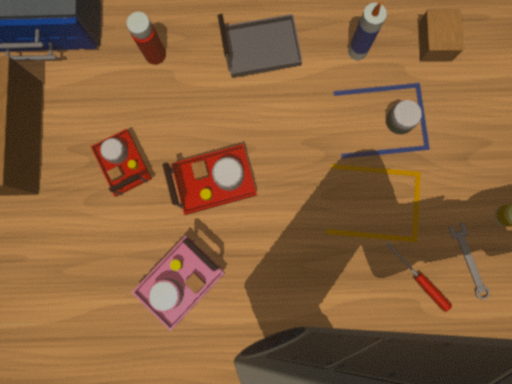

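The top view shows the big red caddy at about (215,180), with its bar on the left at (171,185) and its nose pointing right. The yellow bay is at about (378,203) and opens to the left. The small red, pink and grey caddies are decoys.

```bash
cat > h.py <<'E'
import cv2,numpy as np
def foc(f): return 192/np.tan(np.radians(float(f["vertical_fov"]))/2)
def ray(f,p):
    p=np.atleast_2d(p).astype(float);F=foc(f)
    d=np.c_[(p[:,0]-f["cx"])/F,(p[:,1]-f["cy"])/F,np.ones(len(p))]@f["R"]
    return -f["R"].T@f["t"],d
def plane(f,p,z):
    c,d=ray(f,p);return c+d*((z-c[2])/d[:,2])[:,None]
def two(f,p,g,q):
    (a,d),(b,e)=ray(f,p),ray(g,q);d=d[0];e=e[0]
    s=np.linalg.lstsq(np.c_[d,-e],b-a,rcond=None)[0]
    P,Q=a+s[0]*d,b+s[1]*e
    return (P+Q)/2,np.linalg.norm(P-Q)
def mask(f,roi,kind):
    x0,y0,x1,y1=roi;h=cv2.cvtColor(f["img"],cv2.COLOR_RGB2HSV).astype(int);H,S,V=h[...,0],h[...,1],h[...,2]
    m={"red":((H<6)|(H>174))&(S>150)&(V>60),"yel":(H>=20)&(H<=32)&(S>150),"dark":(V<55)}[kind]
    o=np.zeros(m.shape,np.uint8);o[y0:y1,x0:x1]=m[y0:y1,x0:x1];return o
def big(m):
    n,l,s,c=cv2.connectedComponentsWithStats(m);i=1+np.argmax(s[1:,4]);return (l==i).astype(np.uint8)
def pts(m): return cv2.findNonZero(m)[:,0,:]
E
python3 - <<'E'
from h import *
T=dict(np.load("pics/top0.npz"));S=dict(np.load("pics/scene0.npz"))
vis=[]
out={}
for n,f,r in(("T",T,dict(yel=(318,155,430,250),red=(172,140,262,218),dark=(158,155,186,212))),("S",S,dict(yel=(90,135,210,215),red=(250,170,345,240),dark=(334,160,356,216)))):
    im=f["img"].copy()
    for k,c in(("yel",(0,255,255)),("red",(0,255,0)),("dark",(255,0,255))):
        m=mask(f,r[k],k)
        if k!="yel":m=big(m)
        im[m>0]=c;p=pts(m);b=cv2.boxPoints(cv2.minAreaRect(p));out[n+k]=(p,b)
        print(n,k,len(p),np.round(b,1).tolist())
    vis.append(im)
cv2.imwrite("pics/m0.png",np.hstack([cv2.resize(vis[0][130:260,150:440],None,fx=1.38*1,fy=1.38),cv2.resize(vis[1][130:260,85:360],None,fx=1.38,fy=1.38)])[:,:,::-1])
for n,f in(("T",T),("S",S)):
    print(n,"bay",np.round(plane(f,out[n+"yel"][1],0)).tolist())
    print(n,"rim",np.round(plane(f,out[n+"red"][1],60)).tolist())
    print(n,"bar@147",np.round(plane(f,out[n+"dark"][1],147)).tolist())
E
```

```text
T yel 987 [[326.20001220703125, 234.0], [332.0, 163.8000030517578], [421.79998779296875, 171.3000030517578], [416.0, 241.5]]
T red 2170 [[170.60000610351562, 163.5], [242.5, 143.89999389648438], [256.20001220703125, 194.1999969482422], [184.3000030517578, 213.8000030517578]]
T dark 2 [[168.0, 170.0], [168.0, 170.0], [168.0, 169.0], [168.0, 169.0]]
S yel 922 [[92.80000305175781, 189.5], [123.5999984741211, 124.0999984741211], [201.1999969482422, 160.60000610351562], [170.39999389648438, 226.0]]
S red 2126 [[258.0, 184.10000610351562], [338.1000061035156, 180.1999969482422], [340.6000061035156, 231.39999389648438], [260.5, 235.3000030517578]]
S dark 277 [[334.3999938964844, 163.1999969482422], [343.8999938964844, 161.1999969482422], [352.20001220703125, 199.60000610351562], [342.79998779296875, 201.6999969482422]]
T bay [[369.0, -72.0, 0.0], [536.0, -92.0, 0.0], [512.0, -305.0, 0.0], [347.0, -280.0, -0.0]]
T rim [[534.0, 282.0, 60.0], [576.0, 118.0, 60.0], [459.0, 89.0, 60.0], [419.0, 251.0, 60.0]]
T bar@147 [[504.0, 271.0, 147.0], [504.0, 271.0, 147.0], [506.0, 271.0, 147.0], [506.0, 271.0, 147.0]]
S bay [[514.0, -301.0, 0.0], [289.0, -314.0, 0.0], [374.0, -72.0, 0.0], [576.0, -88.0, 0.0]]
S rim [[466.0, 90.0, 60.0], [419.0, 266.0, 60.0], [554.0, 279.0, 60.0], [595.0, 119.0, 60.0]]
S bar@147 [[448.0, 244.0, 147.0], [439.0, 263.0, 147.0], [534.0, 283.0, 147.0], [543.0, 266.0, 147.0]]
```

View pics/m0.png

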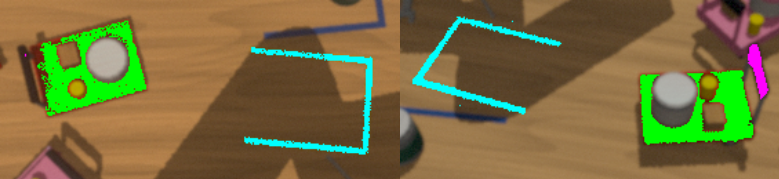

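```bash
python3 - <<'E'
from h import *
T=dict(np.load("pics/top0.npz"));S=dict(np.load("pics/scene0.npz"))
def fl(P):
    v=cv2.fitLine(P[:,:2].astype(np.float32),cv2.DIST_HUBER,0,.01,.01).ravel();return v
for n,f,r in(("T",T,(318,155,430,250)),("S",S,(90,135,210,215))):
    P=plane(f,pts(mask(f,r,"yel")),0)[:,:2]
    P0=P
    c=np.array([443.,-190]);d=np.array([-.12,-.993])
    for _ in range(4):
        d/=np.linalg.norm(d);nrm=np.array([-d[1],d[0]]);q=(P-c)@np.c_[d,nrm]
        a=P[(abs(q[:,1]-76)<12)&(abs(q[:,0])<85)];b=P[(abs(q[:,1]+76)<12)&(abs(q[:,0])<85)];e=P[(abs(q[:,0]-98)<14)&(abs(q[:,1])<65)]
        va,vb,ve=fl(a),fl(b),fl(e)
        da,db=[v[:2]*np.sign(v[:2]@d) for v in(va,vb)];de=ve[:2];dn=np.array([de[1],-de[0]]);dn*=np.sign(dn@d)
        d=da+db;d/=np.linalg.norm(d);nrm=np.array([-d[1],d[0]])
        ya=np.median((a-c)@nrm);yb=np.median((b-c)@nrm);xe=np.median((e-c)@d)
        c=c+nrm*(ya+yb)/2+d*(xe-97)
    q=(P-c)@np.c_[d,nrm]
    print(n,"bay",c,"yaw",np.degrees(np.arctan2(d[1],d[0])),[np.degrees(np.arctan2(v[1],v[0])) for v in(da,db,dn)],"w",ya-yb,"xr",np.percentile(q[:,0],[.5,99.5]),"yr",np.percentile(q[:,1],[.5,99.5]))
# bar
bx={}
for n,f,(x0,y0,x1,y1) in(("T",T,(160,158,182,212)),("S",S,(330,156,356,216))):
    h=cv2.cvtColor(f["img"],cv2.COLOR_RGB2HSV);m=np.zeros(h.shape[:2],np.uint8);m[y0:y1,x0:x1]=((h[...,2]<70)&(h[...,1]<110))[y0:y1,x0:x1]
    m=big(m);b=cv2.boxPoints(cv2.minAreaRect(pts(m)));print(n,"bar",m.sum(),np.round(b,1).tolist())
cs=[cv2.resize(f["img"][y:y+75,x:x+60],None,fx=6,fy=6,interpolation=cv2.INTER_CUBIC) for f,x,y in((T,150,150),(S,310,150))]
cv2.imwrite("pics/bar0.png",np.hstack(cs)[:,:,::-1])
E
```

```text
T bay [ 440.90754104 -188.84584757] yaw -96.59121902342542 [np.float64(-96.55586591515228), np.float64(-96.62657213273819), np.float32(-96.62305)] w 155.78195003091943 xr [-106.56793577  102.23198436] yr [-83.0587455   83.02867527]
S bay [ 443.50749622 -188.85501184] yaw -96.66184976399862 [np.float64(-96.60528208767835), np.float64(-96.71841744316147), np.float32(-96.49854)] w 155.57840956923948 xr [-106.60760576  103.58944169] yr [-84.84467435  84.5988742 ]
T bar 2 [[169.0, 185.0], [169.0, 185.0], [169.0, 184.0], [169.0, 184.0]]
S bar 271 [[331.1000061035156, 163.3000030517578], [344.29998779296875, 160.5], [352.79998779296875, 201.60000610351562], [339.6000061035156, 204.3000030517578]]
```

View pics/bar0.png

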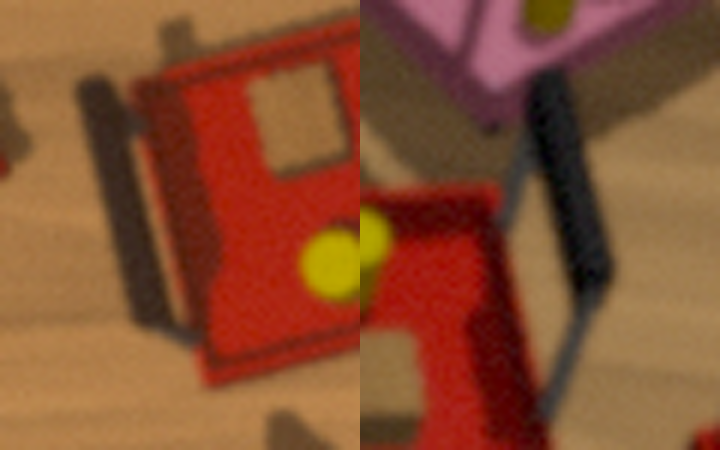

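```bash
python3 - <<'E'
from h import *
T=dict(np.load("pics/top0.npz"));S=dict(np.load("pics/scene0.npz"))
for p,q in(((166.3,163.5),(340.8,162.5)),((175,203.2),(348.7,197.5)),((170.5,183.5),(344.8,180))): print(two(T,p,S,q),plane(T,p,141),plane(S,q,141))
E
```

```text
(array([504.81868938, 253.59707747, 215.30334028]), np.float64(13.983754183178672)) [[518.96383565 275.70019218 141.        ]] [[438.27245084 257.56102436 141.        ]]
(array([446.10604242, 286.44599429,  36.19747059]), np.float64(19.461614463427075)) [[434.78190325 257.36430756 141.        ]] [[525.73856784 277.38878039 141.        ]]
(array([477.41582105, 268.66264722, 133.69462938]), np.float64(0.905150430968859)) [[476.33141316 266.79484738 141.        ]] [[483.48570836 267.91387401 141.        ]]
```

Bar centre is at about (477, 268), and two views give its height as 134 mm, against 135 in the text. The caddy heads at about -76.5°. The bay's middle is at about (442, -186) with yaw -96.6°. Next I move above the bar.

>>> step_arm(motion=[{"claw": 85,"delta_pos": [22.4,-29.9,0],"turn": 0},{"claw": 85,"delta_pos": [22.4,-29.9,0],"turn": 0},{"claw": 85,"delta_pos": [22.4,-29.9,0],"turn": 0},{"claw": 85,"delta_pos": [22.4,-29.9,0],"turn": 0},{"claw": 85,"delta_pos": [22.4,-29.9,0],"turn": 0},{"claw": 85,"delta_pos": [22.4,-29.9,0],"turn": 0},{"claw": 85,"delta_pos": [22.4,-29.9,0],"turn": 0},{"claw": 85,"delta_pos": [22.4,-29.9,0],"turn": 0}])

```text
clock: 0.77
eef_pos: [298.0, -301.6, 239.1]
tcp_rot: [-3.141, 0.0, 0.341]
contact_force: [1.1, 0.3, -0.5]
opening: 0.991
grasp_force: 0.0
```

>>> step_arm(motion=[{"claw": 85,"delta_pos": [22.4,-29.9,0],"turn": 0},{"claw": 85,"delta_pos": [22.4,-29.9,0],"turn": 0},{"claw": 85,"delta_pos": [22.4,-29.9,0],"turn": 0},{"claw": 85,"delta_pos": [22.4,-29.9,0],"turn": 0},{"claw": 85,"delta_pos": [22.4,-29.9,0],"turn": 0},{"claw": 85,"delta_pos": [22.4,-29.9,0],"turn": 0},{"claw": 85,"delta_pos": [22.4,-29.9,0],"turn": 0},{"claw": 85,"delta_pos": [22.4,-29.9,0],"turn": 0}])

```text
clock: 1.43
eef_pos: [386.7, -16.1, 239.4]
tcp_rot: [3.141, -0.0, 0.342]
contact_force: [1.6, -0.8, -0.1]
opening: 0.995
grasp_force: 0.0
```

>>> step_arm(motion=[{"claw": 85,"delta_pos": [22.4,-29.9,0],"turn": 0},{"claw": 85,"delta_pos": [22.4,-29.9,0],"turn": 0},{"claw": 85,"delta_pos": [22.4,-29.9,0],"turn": 0},{"claw": 85,"delta_pos": [22.4,-29.9,0],"turn": 0},{"claw": 85,"delta_pos": [22.4,-29.9,0],"turn": 0},{"claw": 85,"delta_pos": [22.4,-29.9,0],"turn": 0},{"claw": 85,"delta_pos": [22.4,-29.9,0],"turn": 0.1},{"claw": 85,"delta_pos": [0,0,0],"turn": 0}])

```text
clock: 2.1
eef_pos: [466.2, 237.2, 239.3]
tcp_rot: [-3.139, -0.002, 0.237]
contact_force: [-0.9, 0.1, -0.0]
opening: 0.998
grasp_force: 0.0
```

```bash
python3 - <<'E'
from rig import *
from h import *
s=sense();print(s["clock"],s["eef_pos"],s["tcp_rot"],s["contact_force"])
for n in("wrist","top"):
    f=grab_frame(n);cv2.imwrite(f"pics/{n}1.png",f["img"][:,:,::-1]);np.savez(f"pics/{n}1.npz",**f)
E
```

```text
2.1 [466.18717922 237.2024551  239.26559776] [-3.13942950e+00 -2.33107916e-03  2.37008696e-01] [-0.8813421   0.07539381 -0.04153127]
```

View pics/wrist1.png

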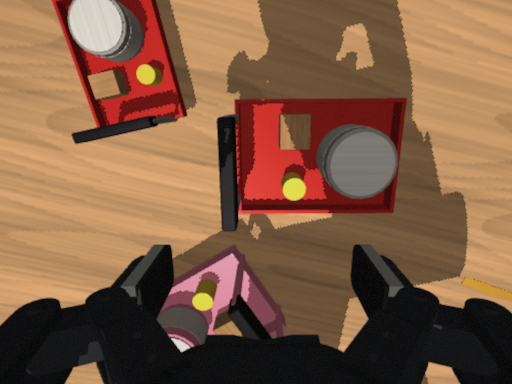

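The wrist view shows the big caddy's bar upright from (227,117) to (230,230). The tool closing line is already nearly along the caddy.

```bash
python3 - <<'E'
from h import *
W=dict(np.load("pics/wrist1.npz"));T=dict(np.load("pics/top0.npz"))
h=cv2.cvtColor(W["img"],cv2.COLOR_RGB2HSV);m=np.zeros(h.shape[:2],np.uint8);m[105:238,210:245]=(h[...,2]<60)[105:238,210:245]&1
m=big(m);b=cv2.boxPoints(cv2.minAreaRect(pts(m)));print(b.tolist())
b=b[np.argsort(b[:,1])];a=b[:2].mean(0);e=b[2:].mean(0)
for z in(135,147):
    P=plane(W,[a,e],z);d=P[0]-P[1];print(z,P,P.mean(0),np.linalg.norm(d),np.degrees(np.arctan2(d[1],d[0])))
print(two(W,(a+e)/2,T,(170.5,183.5)))
E
```

```text
[[218.0, 115.0], [239.0, 115.0], [239.0, 230.0], [218.0, 230.0]]
135 [[524.1073434  276.58568534 135.        ]
 [431.8074186  257.28739336 135.        ]] [477.957381   266.93653935 135.        ] 94.29581215816819 11.809417144391993
147 [[524.64703484 275.38720058 147.        ]
 [436.98462598 257.05853167 147.        ]] [480.81583041 266.22286613 147.        ] 89.55801489887902 11.809417144392
(array([478.5120173 , 268.60030771, 127.86304266]), np.float64(1.5075748635977377))
```

>>> step_arm(motion=[{"claw": 85,"delta_pos": [19.1,-26.6,0],"turn": 0.007},{"claw": 85,"delta_pos": [0,0,30],"turn": 0},{"claw": 85,"delta_pos": [0,0,30],"turn": 0},{"claw": 85,"delta_pos": [0,0,25],"turn": 0},{"claw": 85,"delta_pos": [0,0,15],"turn": 0},{"claw": 85,"delta_pos": [0,0,15],"turn": 0},{"claw": 40,"delta_pos": [0,0,0],"turn": 0},{"claw": 30,"delta_pos": [0,0,0],"turn": 0}], force=40)

```text
clock: 2.87
eef_pos: [475.8, 260.8, 123.9]
tcp_rot: [3.141, 0.002, 0.235]
contact_force: [0.7, 1.2, -0.1]
opening: 0.738
grasp_force: 0.0
```

```bash
python3 - <<'E'
from rig import *
from h import *
s=sense();print(s["clock"],s["eef_pos"],s["tcp_rot"],s["contact_force"])
f=grab_frame("wrist");g=grab_frame("scene")
cv2.imwrite("pics/c2.png",np.vstack([f["img"][:230],g["img"][100:300]])[:,:,::-1])
E
```

```text
2.8667 [475.84747363 260.77988413 123.91198624] [3.14088175e+00 2.15854771e-03 2.34528010e-01] [ 0.72990287  1.15096612 -0.09627053]
```

View pics/c2.png

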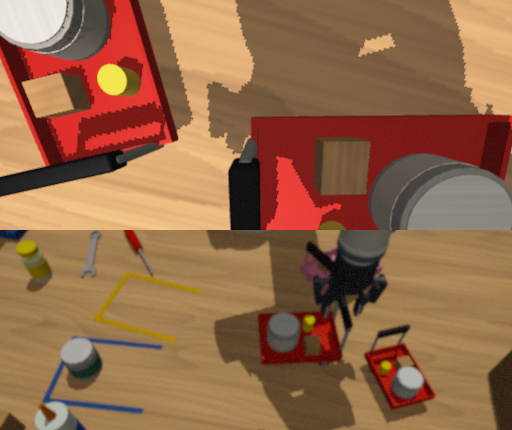

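The fingers straddle the bar, which sits slightly left of centre in the wrist view at x≈244. I correct about 6 mm and close.

>>> step_arm(motion=[{"claw": 40,"delta_pos": [4,-6,0],"turn": 0},{"claw": 20,"delta_pos": [0,0,0],"turn": 0},{"claw": 5,"delta_pos": [0,0,0],"turn": 0},{"claw": 5,"delta_pos": [0,0,0],"turn": 0},{"claw": 5,"delta_pos": [0,0,0],"turn": 0},{"claw": 5,"delta_pos": [0,0,0],"turn": 0},{"claw": 5,"delta_pos": [0,0,0],"turn": 0},{"claw": 5,"delta_pos": [0,0,0],"turn": 0}], force=40)

```text
clock: 3.63
eef_pos: [479.7, 269.3, 125.0]
tcp_rot: [-3.141, -0.002, 0.235]
contact_force: [0.1, 0.8, 5.3]
opening: 0.128
grasp_force: 42.8
```

```bash
python3 - <<'E'
from rig import *
from h import *
s=sense();print(s["clock"],s["eef_pos"],s["tcp_rot"],s["contact_force"],s["wrist_torque"],s["opening"]*85,s["grasp_force"])
f=grab_frame("top")
p=pts(big(mask(f,(160,130,270,225),"red")))
b=cv2.boxPoints(cv2.minAreaRect(p));P=plane(f,b,60);print(np.round(P,1).tolist(),P.mean(0))
E
```

```text
3.6333 [479.66584682 269.32438021 124.972973  ] [-3.14111916e+00 -1.59914742e-03  2.34913880e-01] [0.10249503 0.83597687 5.29477474] [ 0.01978323 -0.07234286  0.00936687] 10.879457292775978 42.76095986366272
[[540.7, 251.8, 60.0], [574.9, 118.8, 60.0], [458.6, 89.4, 60.0], [425.2, 220.6, 60.0]] [499.8379014  170.14381318  60.        ]
```

>>> step_arm(motion=[{"claw": 5,"delta_pos": [0,4,0],"turn": 0},{"claw": 5,"delta_pos": [0,8,0],"turn": 0},{"claw": 5,"delta_pos": [0,10,0],"turn": 0},{"claw": 5,"delta_pos": [0,12,0],"turn": 0},{"claw": 5,"delta_pos": [0,12,0],"turn": 0},{"claw": 5,"delta_pos": [0,12,0],"turn": 0},{"claw": 5,"delta_pos": [0,8,0],"turn": 0},{"claw": 5,"delta_pos": [0,4,0],"turn": 0}])

```text
clock: 4.35
eef_pos: [496.3, 200.3, 125.0]
tcp_rot: [-3.141, -0.002, 0.234]
contact_force: [0.5, 1.0, 5.2]
opening: 0.133
grasp_force: 42.7
```

```bash
cat > plan.py <<'E'
from rig import *
from h import *
import sys
from scipy.interpolate import BPoly
C=np.array([442.5,-186.]);yb=np.radians(-96.6)
R=np.array([[np.cos(yb),-np.sin(yb)],[np.sin(yb),np.cos(yb)]])
def state(off=0.):
    s=sense();p=s["eef_pos"][:2];psi=s["tcp_rot"][2]-np.pi/2-yb+off
    q=R.T@(p-C);o=q+30*np.array([np.cos(psi),np.sin(psi)])
    print("t",s["clock"],"origin",np.round(o,1),"psi",round(np.degrees(psi),2),"z",s["eef_pos"][2],"F",np.round(s["contact_force"],1),"M",np.round(s["wrist_torque"],2),"grip",round(s["grasp_force"],1),"rp",np.round(s["tcp_rot"][:2],3))
    return o,psi
def plan(o,psi,xe,ye,xf,N,bar0=None):
    f=BPoly.from_derivatives([o[0],xe],[[o[1],np.tan(psi),0],[ye,0,0]])
    xs=np.linspace(o[0],xf,N+1);y=np.where(xs<xe,f(xs),ye);dy=np.where(xs<xe,f.derivative()(xs),0);ddy=np.where(xs<xe,f.derivative(2)(xs),0)
    print("min R",1/abs(ddy).max(),"ymax",y.max())
    ps=np.arctan(dy);B=np.c_[xs,y]-30*np.c_[np.cos(ps),np.sin(ps)]
    for i in range(N):
        d=B[i+1]-B[i];c,s=np.cos(ps[i]),np.sin(ps[i])
        print('{"claw":5,"delta_pos":[%.1f,%.1f,0],"turn":%.3f},'%(-s*d[0]+c*d[1],c*d[0]+s*d[1],-(ps[i+1]-ps[i])))
E
python3 - <<'E'
from plan import *
o,psi=state();plan(o,psi,-85,0,-57,36)
f=grab_frame("top")
b=cv2.boxPoints(cv2.minAreaRect(pts(big(mask(f,(160,130,310,235),"red")))));P=plane(f,b,60)[:,:2];print(np.round((P-C)@R,1).tolist())
f=grab_frame("scene");cv2.imwrite("pics/s3.png",f["img"][100:300,150:450,::-1])
E
```

```text
t 4.35 origin [-361.8   19.4] psi 20.02 z 125.01403816226362 F [0.5 1.  5.2] M [ 0.14 -0.16  0.05] grip 42.7 rp [-3.141e+00 -2.000e-03]
min R 151.0874566999954 ymax 36.09612986228773
{"claw":5,"delta_pos":[0.2,9.0,0],"turn":0.007},
{"claw":5,"delta_pos":[0.5,9.0,0],"turn":0.019},
{"claw":5,"delta_pos":[0.8,8.9,0],"turn":0.029},
{"claw":5,"delta_pos":[1.0,8.8,0],"turn":0.038},
{"claw":5,"delta_pos":[1.2,8.7,0],"turn":0.045},
{"claw":5,"delta_pos":[1.3,8.7,0],"turn":0.050},
{"claw":5,"delta_pos":[1.4,8.6,0],"turn":0.054},
{"claw":5,"delta_pos":[1.4,8.5,0],"turn":0.056},
{"claw":5,"delta_pos":[1.4,8.5,0],"turn":0.056},
{"claw":5,"delta_pos":[1.4,8.5,0],"turn":0.054},
{"claw":5,"delta_pos":[1.3,8.5,0],"turn":0.050},
{"claw":5,"delta_pos":[1.2,8.6,0],"turn":0.046},
{"claw":5,"delta_pos":[1.0,8.6,0],"turn":0.040},
{"claw":5,"delta_pos":[0.9,8.7,0],"turn":0.034},
{"claw":5,"delta_pos":[0.7,8.7,0],"turn":0.028},
{"claw":5,"delta_pos":[0.5,8.8,0],"turn":0.021},
{"claw":5,"delta_pos":[0.4,8.8,0],"turn":0.014},
{"claw":5,"delta_pos":[0.2,8.9,0],"turn":0.008},
{"claw":5,"delta_pos":[0.0,8.9,0],"
[... 243 characters left out ...]
.7,8.7,0],"turn":-0.026},
{"claw":5,"delta_pos":[-0.8,8.7,0],"turn":-0.029},
{"claw":5,"delta_pos":[-0.8,8.6,0],"turn":-0.032},
{"claw":5,"delta_pos":[-0.9,8.6,0],"turn":-0.033},
{"claw":5,"delta_pos":[-0.8,8.5,0],"turn":-0.033},
{"claw":5,"delta_pos":[-0.8,8.5,0],"turn":-0.031},
{"claw":5,"delta_pos":[-0.7,8.5,0],"turn":-0.027},
{"claw":5,"delta_pos":[-0.5,8.5,0],"turn":-0.021},
{"claw":5,"delta_pos":[-0.3,8.5,0],"turn":-0.013},
{"claw":5,"delta_pos":[-0.1,8.5,0],"turn":-0.003},
{"claw":5,"delta_pos":[0.0,8.5,0],"turn":-0.000},
{"claw":5,"delta_pos":[0.0,8.5,0],"turn":-0.000},
{"claw":5,"delta_pos":[0.0,8.5,0],"turn":-0.000},
[[-348.4, 83.2], [-251.7, 120.2], [-210.5, 8.1], [-306.0, -28.0]]
```

View pics/s3.png

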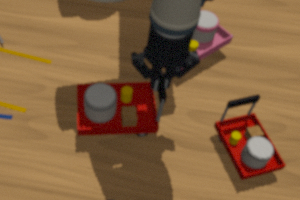

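The caddy is tracking as planned: its front edge is within 3 mm of the prediction. I continue along the S-curve.

>>> step_arm(motion=[{"claw": 5,"delta_pos": [0.2,9.0,0],"turn": 0.007},{"claw": 5,"delta_pos": [0.5,9.0,0],"turn": 0.019},{"claw": 5,"delta_pos": [0.8,8.9,0],"turn": 0.029},{"claw": 5,"delta_pos": [1.0,8.8,0],"turn": 0.038},{"claw": 5,"delta_pos": [1.2,8.7,0],"turn": 0.045},{"claw": 5,"delta_pos": [1.3,8.7,0],"turn": 0.05},{"claw": 5,"delta_pos": [1.4,8.6,0],"turn": 0.054},{"claw": 5,"delta_pos": [1.4,8.5,0],"turn": 0.056}])

```text
clock: 5.12
eef_pos: [513.9, 132.3, 125.0]
tcp_rot: [-3.141, -0.002, -0.066]
contact_force: [0.6, 1.3, 6.5]
opening: 0.131
grasp_force: 42.8
```

>>> step_arm(motion=[{"claw": 5,"delta_pos": [1.4,8.5,0],"turn": 0.056},{"claw": 5,"delta_pos": [1.4,8.5,0],"turn": 0.054},{"claw": 5,"delta_pos": [1.3,8.5,0],"turn": 0.05},{"claw": 5,"delta_pos": [1.2,8.6,0],"turn": 0.046},{"claw": 5,"delta_pos": [1.0,8.6,0],"turn": 0.04},{"claw": 5,"delta_pos": [0.9,8.7,0],"turn": 0.034},{"claw": 5,"delta_pos": [0.7,8.7,0],"turn": 0.028},{"claw": 5,"delta_pos": [0.5,8.8,0],"turn": 0.021}])

```text
clock: 5.78
eef_pos: [506.0, 63.9, 125.0]
tcp_rot: [-3.141, -0.002, -0.394]
contact_force: [1.0, 1.3, 5.9]
opening: 0.133
grasp_force: 42.8
```

```bash
python3 - <<'E'
from plan import *
o,psi=state()
f=grab_frame("top")
b=cv2.boxPoints(cv2.minAreaRect(pts(big(mask(f,(190,130,380,245),"red")))));P=plane(f,b,60)[:,:2];print(np.round((P-C)@R,1).tolist())
cv2.imwrite("pics/t4.png",f["img"][100:300,150:450,::-1])
plan(o,psi,-85,0,-57,20)
E
```

```text
t 5.7833 origin [-226.7   26.1] psi -15.96 z 124.99395689506646 F [1.  1.3 5.9] M [ 0.07 -0.04  0.04] grip 42.8 rp [-3.141e+00 -2.000e-03]
[[-202.1, 70.4], [-199.5, 77.1], [-174.1, 66.9], [-176.8, 60.2]]
min R 250.37095640642278 ymax 26.11010865516892
{"claw":5,"delta_pos":[0.0,8.8,0],"turn":0.001},
{"claw":5,"delta_pos":[0.0,8.8,0],"turn":0.001},
{"claw":5,"delta_pos":[0.0,8.8,0],"turn":0.000},
{"claw":5,"delta_pos":[-0.1,8.8,0],"turn":-0.003},
{"claw":5,"delta_pos":[-0.2,8.8,0],"turn":-0.006},
{"claw":5,"delta_pos":[-0.3,8.8,0],"turn":-0.011},
{"claw":5,"delta_pos":[-0.4,8.8,0],"turn":-0.016},
{"claw":5,"delta_pos":[-0.5,8.7,0],"turn":-0.020},
{"claw":5,"delta_pos":[-0.6,8.7,0],"turn":-0.025},
{"claw":5,"delta_pos":[-0.8,8.6,0],"turn":-0.029},
{"claw":5,"delta_pos":[-0.8,8.6,0],"turn":-0.032},
{"claw":5,"delta_pos":[-0.9,8.6,0],"turn":-0.033},
{"claw":5,"delta_pos":[-0.8,8.5,0],"turn":-0.033},
{"claw":5,"delta_pos":[-0.8,8.5,0],"turn":-0.030},
{"claw":5,"delta_pos":[-0.6,8.5,0],"turn":-0.024},
{"claw":5,"delta_pos":[-0.4,8.5,0],"turn":-0.015},
{"claw":5,"delta_pos":[-0.1,8.5,0],"turn":-0.003},
{"claw":5,"delta_pos":[0.0,8.5,0],"turn":-0.000},
{"claw":5,"delta_pos":[0.0,8.5,0],"turn":-0.000},
{"claw":5,"delta_pos":[0.0,8.5,0],"turn":-0.000},
```

View pics/t4.png

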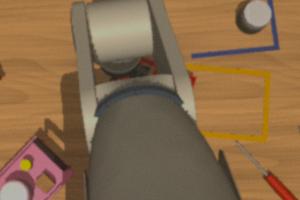

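The arm now hides the caddy from the top camera. Dead reckoning agrees with the plan, so I carry on.

>>> step_arm(motion=[{"claw": 5,"delta_pos": [0,8.8,0],"turn": 0.001},{"claw": 5,"delta_pos": [0,8.8,0],"turn": 0.001},{"claw": 5,"delta_pos": [0,8.8,0],"turn": 0},{"claw": 5,"delta_pos": [-0.1,8.8,0],"turn": -0.003},{"claw": 5,"delta_pos": [-0.2,8.8,0],"turn": -0.006},{"claw": 5,"delta_pos": [-0.3,8.8,0],"turn": -0.011},{"claw": 5,"delta_pos": [-0.4,8.8,0],"turn": -0.016},{"claw": 5,"delta_pos": [-0.5,8.7,0],"turn": -0.02}])

```text
clock: 6.5
eef_pos: [478.2, -0.8, 125.0]
tcp_rot: [-3.141, -0.002, -0.338]
contact_force: [1.5, 0.2, 5.8]
opening: 0.137
grasp_force: 42.7
```

```bash
python3 - <<'E'
from plan import *
o,psi=state()
f=grab_frame("scene");w=grab_frame("wrist")
np.savez("pics/s5.npz",**f);np.savez("pics/w5.npz",**w)
cv2.imwrite("pics/s5.png",np.hstack([cv2.resize(f["img"][110:260,60:300],None,fx=1.6,fy=1.6),cv2.resize(w["img"],None,fx=.75,fy=.625)])[:,:,::-1])
plan(o,psi,-85,0,-57,12)
E
```

```text
t 6.5 origin [-158.8    7.5] psi -12.74 z 124.98617344477397 F [1.5 0.2 5.8] M [ 0.07 -0.18 -0.02] grip 42.7 rp [-3.141e+00 -2.000e-03]
min R 209.66316576272624 ymax 7.549137985209963
{"claw":5,"delta_pos":[-0.3,8.7,0],"turn":-0.011},
{"claw":5,"delta_pos":[-0.7,8.7,0],"turn":-0.028},
{"claw":5,"delta_pos":[-1.0,8.6,0],"turn":-0.037},
{"claw":5,"delta_pos":[-1.0,8.6,0],"turn":-0.040},
{"claw":5,"delta_pos":[-1.0,8.5,0],"turn":-0.038},
{"claw":5,"delta_pos":[-0.8,8.5,0],"turn":-0.031},
{"claw":5,"delta_pos":[-0.6,8.5,0],"turn":-0.022},
{"claw":5,"delta_pos":[-0.3,8.5,0],"turn":-0.012},
{"claw":5,"delta_pos":[-0.1,8.5,0],"turn":-0.002},
{"claw":5,"delta_pos":[0.0,8.5,0],"turn":-0.000},
{"claw":5,"delta_pos":[0.0,8.5,0],"turn":-0.000},
{"claw":5,"delta_pos":[0.0,8.5,0],"turn":-0.000},
```

View pics/s5.png

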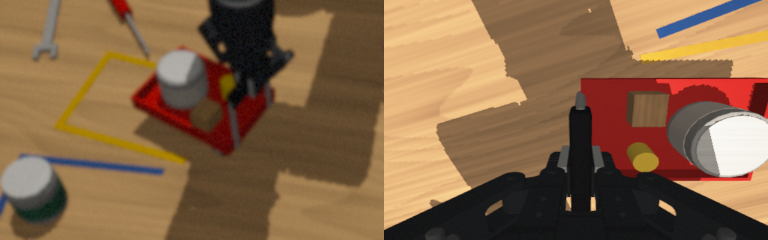

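The caddy is entering between the yellow tapes with its bar firmly held. I continue.

>>> step_arm(motion=[{"claw": 5,"delta_pos": [-0.3,8.7,0],"turn": -0.011},{"claw": 5,"delta_pos": [-0.7,8.7,0],"turn": -0.028},{"claw": 5,"delta_pos": [-1.0,8.6,0],"turn": -0.037},{"claw": 5,"delta_pos": [-1.0,8.6,0],"turn": -0.04},{"claw": 5,"delta_pos": [-1.0,8.5,0],"turn": -0.038},{"claw": 5,"delta_pos": [-0.8,8.5,0],"turn": -0.031},{"claw": 5,"delta_pos": [-0.6,8.5,0],"turn": -0.022},{"claw": 5,"delta_pos": [-0.3,8.5,0],"turn": -0.012}])

```text
clock: 7.27
eef_pos: [456.1, -65.9, 125.0]
tcp_rot: [-3.141, -0.001, -0.118]
contact_force: [1.5, 1.0, 7.5]
opening: 0.132
grasp_force: 42.9
```

```bash
python3 - <<'E'
from plan import *
o,psi=state()
f=grab_frame("scene");T=grab_frame("top")
m=big(mask(f,(90,120,260,230),"red"));h=cv2.convexHull(pts(m));
ap=cv2.approxPolyDP(h,5,True)[:,0];print("scene rim",ap.tolist(),np.round((plane(f,ap,60)[:,:2]-C)@R,1).tolist())
m=big(mask(T,(280,140,430,250),"red"));ap=cv2.approxPolyDP(cv2.convexHull(pts(m)),4,True)[:,0];print("top rim",ap.tolist(),np.round((plane(T,ap,60)[:,:2]-C)@R,1).tolist())
cv2.imwrite("pics/s6.png",np.hstack([cv2.resize(f["img"][110:260,60:300],None,fx=1.6,fy=1.6),cv2.resize(T["img"][110:260,240:480],None,fx=1.6,fy=1.6)])[:,:,::-1])
E
```

```text
t 7.2667 origin [-90.9  -0.4] psi -0.16 z 124.95713831529156 F [1.5 1.  7.5] M [ 0.23 -0.02  0.03] grip 42.9 rp [-3.141e+00 -1.000e-03]
scene rim [[184, 191], [177, 195], [115, 171], [126, 155], [178, 165]] [[-127.4, 60.8], [-117.3, 75.5], [44.4, 56.8], [44.3, 5.3], [-84.3, -4.3]]
top rim [[368, 213], [342, 211], [341, 204], [362, 195]] [[-23.5, -33.9], [-81.4, -34.8], [-84.7, -19.3], [-39.4, 5.2]]
```

View pics/s6.png

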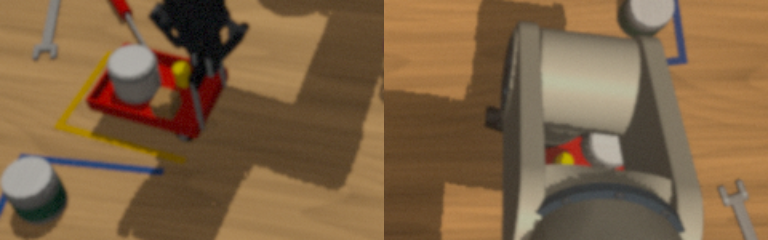

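The front-left rim corner is within 5 mm of the prediction. Now a final 35 mm straight push, and then a stop.

>>> step_arm(motion=[{"claw": 5,"delta_pos": [0,8,0],"turn": 0},{"claw": 5,"delta_pos": [0,9,0],"turn": 0},{"claw": 5,"delta_pos": [0,9,0],"turn": 0},{"claw": 5,"delta_pos": [0,6,0],"turn": 0},{"claw": 5,"delta_pos": [0,3,0],"turn": 0},{"claw": 5,"delta_pos": [0,0,0],"turn": 0},{"claw": 5,"delta_pos": [0,0,0],"turn": 0},{"claw": 5,"delta_pos": [0,0,0],"turn": 0}])

```text
clock: 8.03
eef_pos: [452.0, -100.7, 124.9]
tcp_rot: [3.141, -0.001, -0.119]
contact_force: [-0.1, -1.0, 7.4]
opening: 0.132
grasp_force: 42.9
```

>>> step_arm(motion=[{"claw": 20,"delta_pos": [0,0,0],"turn": 0},{"claw": 40,"delta_pos": [0,0,0],"turn": 0},{"claw": 60,"delta_pos": [0,0,0],"turn": 0},{"claw": 80,"delta_pos": [0,0,0],"turn": 0},{"claw": 80,"delta_pos": [0,0,0],"turn": 0},{"claw": 80,"delta_pos": [0,0,0],"turn": 0},{"claw": 80,"delta_pos": [0,0,0],"turn": 0},{"claw": 80,"delta_pos": [0,0,-10],"turn": 0}])

```text
clock: 8.7
eef_pos: [450.3, -100.1, 133.2]
tcp_rot: [-3.141, 0.003, -0.119]
contact_force: [-0.6, -0.4, -0.4]
opening: 0.939
grasp_force: 0.0
```

>>> step_arm(motion=[{"claw": 80,"delta_pos": [0,0,-20],"turn": 0},{"claw": 80,"delta_pos": [0,0,-30],"turn": 0},{"claw": 80,"delta_pos": [0,0,-35],"turn": 0},{"claw": 80,"delta_pos": [0,0,-35],"turn": 0},{"claw": 80,"delta_pos": [0,-30,0],"turn": 0},{"claw": 80,"delta_pos": [0,-40,0],"turn": 0},{"claw": 80,"delta_pos": [0,-40,0],"turn": 0},{"claw": 80,"delta_pos": [0,-40,0],"turn": 0}])

```text
clock: 9.37
eef_pos: [469.2, 50.0, 255.6]
tcp_rot: [-3.141, -0.002, -0.121]
contact_force: [0.5, -0.2, -0.0]
opening: 0.937
grasp_force: 0.0
```

>>> step_arm(motion=[{"claw": 80,"delta_pos": [0,-40,0],"turn": 0},{"claw": 80,"delta_pos": [0,-40,0],"turn": 0},{"claw": 80,"delta_pos": [0,-40,0],"turn": 0},{"claw": 80,"delta_pos": [0,-40,0],"turn": 0},{"claw": 80,"delta_pos": [0,-40,0],"turn": 0},{"claw": 80,"delta_pos": [0,-40,0],"turn": 0},{"claw": 80,"delta_pos": [0,0,0],"turn": 0},{"claw": 80,"delta_pos": [0,0,0],"turn": 0}])

```text
clock: 10.03
eef_pos: [497.6, 288.9, 254.7]
tcp_rot: [-3.142, -0.0, -0.116]
contact_force: [-0.1, 0.5, 0.4]
opening: 0.936
grasp_force: 0.0
```

```bash
python3 - <<'E'
from plan import *
T=grab_frame("top");f=grab_frame("scene")
m=big(mask(T,(300,140,430,250),"red"));b=cv2.boxPoints(cv2.minAreaRect(pts(m)));P=(plane(T,b,60)[:,:2]-C)@R
print("top rim",np.round(P,1).tolist(),P.mean(0))
m=big(mask(f,(90,120,260,230),"red"));ap=cv2.approxPolyDP(cv2.convexHull(pts(m)),4,True)[:,0];print("scene rim",np.round((plane(f,ap,60)[:,:2]-C)@R,1).tolist())
cv2.imwrite("pics/t7.png",np.hstack([cv2.resize(f["img"][110:260,60:300],None,fx=1.6,fy=1.6),cv2.resize(T["img"][110:260,240:480],None,fx=1.6,fy=1.6)])[:,:,::-1])
E
```

```text
top rim [[-87.1, -62.8], [-85.3, 56.0], [83.9, 56.5], [79.8, -61.9]] [-2.16706916 -3.04555964]
scene rim [[-94.7, 62.7], [-91.0, 75.5], [20.1, 73.4], [79.1, 58.8], [79.6, 3.4], [-47.5, -1.9]]
```

View pics/t7.png

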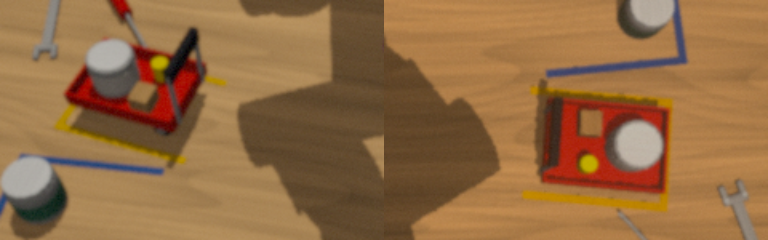

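The tray's middle is about (-2, -3) mm from the bay's middle and in line with it, and the robot is clear.

```bash
python3 -c "
from rig import *
print(sign_off())"
```

```text
the job is handed in; nothing more can be done
None
```

The job is handed in: the red caddy is parked nose-in in the yellow bay, with its tray's middle measured about 2 mm short of the bay's middle and 3 mm to one side, and in line. The castors were out of view, so their trailing straight rests on the 70 mm straight first push and the 35 mm straight finish.

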